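# Touch-latch display door

### The arm

A 6-joint arm with a two-finger parallel gripper is mounted at the origin on the work surface. World frame = base frame: x ahead of the robot, y to its left, z up, the work surface at z = 0. Lengths are in m, angles in degrees, forces in N, time in s.
With the tool pointing down it reaches from about 0.4 to 0.925 m from the base axis. Payload 3.4 kg.
Tool frame: the origin (TCP) lies on the centre line of the jaws, within the pads' length; the fingertips stand ahead of it and the grasp point (between the pads) lies 6 mm ahead of it (robot.tcp_to_tips is the z of the fingertips in the tool frame, in m); z points along the fingers, y is the line along which they close (so a half turn about z gives the same grasp; the last joint's range is limited). The gripper opens to 85 mm and grips with 20 to 120 N. Pads are 22 mm wide; open, the fingers measure 114 mm over their backs; the gripper's body (76 mm by 85 mm) begins 54 mm behind the grasp point. The pads swing forward as they close: fully open they stand 13 mm farther back than shut.
Start: joints at [-74.456, 17.578, 86.31, -0, 76.112, -4.211], TCP at [0.194, -0.541, 0.256] pointing down, gripper open.
Joint ranges: [-179.03, 179.03], [-60, 130.46], [8.19, 133.38], [-81.62, 261.62], [5.75, 156.47], [-153.77, 153.77]. Speed limits (degrees/s): [147.25, 147.25, 180, 180, 180, 180].

### API

Orientations are given as [roll, pitch, yaw] about the fixed x, y, z axes, in that order (R = Rz(yaw) Ry(pitch) Rx(roll)).
In Python, from workcell import robot, viewer, outline_of gives the robot as it stands.
- The arm moves only by the tool apply_moves, never from a script. Its argument "targets" is a list of rows, each an object of numbers: "dx", "dy", "dz": the shift along the world's x, y, z in cm; "rx", "ry", "rz": the turn, a rotation vector about the world's x, y, z in rad; "jaw": the closure, from 0 (fully open) to 1 (shut). A call has 1 to 10 rows; each row is the pose to reach, as a shift and turn from the pose commanded when the call began; what a row does not reach only later rows make up. A row lasts 1/12 s, in which the tool goes at most 41.7 mm and 7.16 degrees, less where a joint would pass 70% of its speed; a pose out of reach is approached as far as the arm can. A call with a gripper value outside its range is refused whole. The fingers move at their own pace and stop on an object; the grip force is fixed at half the most. Time passes only in rows, so rows that repeat a pose let the fingers close. It gives the time, the measured TCP pose, the force, the opening and the grip force at its end, in the units of the state.
- robot.get_obs(): the state, without advancing time (a new reading comes with each control period).
- viewer.snapshot(name): name is "scene" or "top" or "wrist"; returns a dict with "img" (400x640x3 uint8, red, green, blue), "fovy" (degrees; the focal length in pixels is half the picture's height over the tangent of half this angle, whatever the lens; pixels are square), "cx", "cy" (the principal point, pixels), "cam_to_world" (4x4, takes a point from camera to world coordinates); the wrist camera has in their place "tool_from_camera" (4x4, takes a point from camera to tool coordinates, whose origin is the TCP and whose axes are the flange's). Camera axes: x right, y up, looking along -z (the intrinsics and any distortion apply to the point x, -y, -z); pixel columns grow to the right and rows downward; lengths in m; the calibration is good to about 2 mm. The wrist camera is an equidistant fisheye: a pixel r from the principal point sees the ray r / f radians off the axis. A picture is of the moment at which its call begins: read the wrist's pose just before it. There is no depth.
- robot.finish_job(): hands the job in; it is judged then, once.
Trained networks look in a picture, given as the dict that the camera call returned (one of the last four; its "shot" number tells which), for a name from the list of things; names that differ only in an ending like _2 or _b are one class to them, and where a whole thing is asked for, a point or a joint stands for the part that bears it (a point fixed in the world has none). Each returns a list of dicts, best first, with "p" (0 to 1); they miss things now and then, are a little off and sometimes report something else, mostly with a low value. They report only what shows in the picture. A call takes as long as a camera call. They do not tell look-alikes from the thing itself.
- outline_of(picture, label): "pixels" (400x640 bool, what is visible of it) and "point" ([column, row] in pixels, amid what is visible of it).
The state is a dict: "clock": time; "q": joint angles; "dq": joint speeds; "effort": joint torques, N m; "eef_pos": TCP position; "eef_rot": TCP orientation; "wrist_force": force on the tool from outside, world axes, zero at the start; "torque": the same for the moment, N m; "grip_width": finger opening in m; "grip_force": force on a finger pad.
Only numpy, scipy, OpenCV 4.12 (cv2) and the standard library are available. Lean on these libraries where they do the work, as an engineer would, in place of code of your own. Each camera call takes 0.05 s, during which the arm holds its last target. There are 200 camera calls.

### The job

The pink ball is shut behind one of the two small glass doors of the low display cabinet. Without picking the screw-top canister up, slide it along the shelf to the left or right until it stands wholly outside the width of the cabinet front, still upright; then press the ball's door near its free edge so that the push-to-open catch lets go and, when you take your hand away, the door springs ajar. Leave the other door shut and everything else where it is.

Things in the scene. Friction and masses are not known exactly. Their poses are not given: they have to be found in the camera images.
- cabinet: fixed low wooden display cabinet, 150 deep (x), 300 wide (y), 110 high, with clear glass top and back and a divider in its middle (y = 0); origin at the centre of its underside, +x to its back, +y to its left compartment, z up. Its front, with two flush glass doors in aluminium frames side by side, is at x = -0.075 and faces the robot. The side panels are 8 mm thick
- left_door (a joint): left (+y) door's upright hinge (cabinet x -0.069, y +0.14), rad: 0 shut, + swung out to the robot, - pressed in, stop -0.045. Push-to-open catch: stays shut until the free end is pressed in 3 to 5 mm (-0.04 rad; some 4 N at the press pad), then, let go, springs out by itself to about 0.45. Once released it does not latch again
- right_door (a joint): right (-y) door's upright hinge (cabinet x -0.069, y -0.14), rad: 0 shut, + swung out to the robot, - pressed in, stop -0.045. Push-to-open catch: stays shut until the free end is pressed in 3 to 5 mm (-0.04 rad; some 4 N at the press pad), then, let go, springs out by itself to about 0.45. Once released it does not latch again
- left_press (a point): centre of the dark round pad (18 dia) on the front (-x) face of the left door, near its free edge, 85 mm above the shelf, 25 below the door's top; shut, it lies at cabinet x -0.075, y +0.032; x points into the cabinet. Door 136 wide, 12 thick, 98 high (10 to 108 mm above the shelf), free edge at the cabinet's middle; fingers pointing down can push it level
- right_press (a point): centre of the dark round pad (18 dia) on the front (-x) face of the right door, near its free edge, 85 mm above the shelf, 25 below the door's top; shut, it lies at cabinet x -0.075, y -0.032; x points into the cabinet. Door 136 wide, 12 thick, 98 high (10 to 108 mm above the shelf), free edge at the cabinet's middle; fingers pointing down can push it level
- pink_ball_center (a point): centre of the pink silicone ball, 48 mm dia, lying loose in the left (+y) or right (-y) compartment
- cup: blue ceramic cup, 54 mm dia, 50 high, standing in the other compartment; origin at the centre of its underside
- canister: round screw-top plastic canister, white with an orange cap, 68 mm dia, 68 high, about 0.15 kg, standing on the shelf some 95 to 125 mm (centre) before the cabinet front; origin at the centre of its underside, z up its axis
- marble_rack: loose wooden marble rack with four marbles, 60 x 100 x 28; origin at the centre of its underside; stands to one side of the cabinet
- jacks_dish: loose round steel dish with brass jacks, 90 dia, 18 high; origin at the centre of its underside; stands to one side of the cabinet
Not all that is in view belongs to the job. Several things have the shape of the canister; the one meant has the colours described above.

How it is judged (in metres and radians):
On the way, in this order (a step that is already met when the one before it is completed fails the run):
1. the canister stands upright beside, no longer before, the cabinet front ((y of canister in the frame of cabinet above 0.17 m or y of canister in the frame of cabinet below -0.17 m) and angle between canister's own z axis and vertical below 0.1 rad), for 0.2 s.
2. the door before the pink ball has sprung ajar (((y of pink_ball_center in the frame of cabinet above 0 m and value of joint left_door above 0.25 rad and value of joint right_door below 0.05 rad) or (y of pink_ball_center in the frame of cabinet below 0 m and value of joint right_door above 0.25 rad and value of joint left_door below 0.05 rad))), for 0.2 s.
At the end, for the whole second after the job is handed in: The canister stands upright and still on the shelf with its centre more than 170 mm to the left or right of the cabinet's middle; the door before the pink ball is open by more than 0.25 rad and the other by less than 0.05 rad (all of step 1 and height (world z) of canister below 0.005 m and linear speed of canister below 0.01 m/s and ((y of pink_ball_center in the frame of cabinet above 0 m and value of joint left_door above 0.25 rad and value of joint right_door below 0.05 rad) or (y of pink_ball_center in the frame of cabinet below 0 m and value of joint right_door above 0.25 rad and value of joint left_door below 0.05 rad))); the robot touches nothing.
It fails at once if the canister is lifted off the shelf (15 mm) (height (world z) of canister above 0.015 m).
It fails at once if the canister is knocked over (angle between canister's own z axis and vertical above 0.5 rad).
It fails at once if the wrong door is opened ((y of pink_ball_center in the frame of cabinet above 0 m and value of joint right_door above 0.1 rad) or (y of pink_ball_center in the frame of cabinet below 0 m and value of joint left_door above 0.1 rad)).
It fails at once if the cup or the ball is moved by more than 40 mm (distance of any of cup, pink_ball_center from where it was at the start of the episode above 0.04 m).
It fails at once if the marble rack or jacks dish is moved by more than 20 mm (distance of any of marble_rack, jacks_dish from where it was at the start of the episode above 0.02 m).
It also fails if it takes over 54 s, if anything falls off the work surface, if the arm or the gripper's body presses on something with over 40 N, if the wrist force passes 120 N, or if a joint passes its speed limit or range.

## Working session

There is one attempt and no reset: what is moved stays moved. The work goes in short steps, Python scripts to look and compute and a tool call to move; the robot and the scene stay as the last step left them, time stands still between calls to the robot, and variables do not carry over. Pictures are saved under pics/ and viewed, at most 10 in all, crops included, and the job is handed in when it is done.

Besides the shell and the picture viewer there is one more tool, called after "Request:" as name([rows], argument=value, ...), one row to a line, values as JSON. apply_moves: Moves the arm, as the interface text tells. Its arguments: {"type":"object","properties":{"targets":{"type":"array","items":{"type":"object","properties":{"dx":{"type":"number"},"dy":{"type":"number"},"dz":{"type":"number"},"rx":{"type":"number"},"ry":{"type":"number"},"rz":{"type":"number"},"jaw":{"type":"number"}}}}},"required":["targets"]}

```bash
mkdir -p pics; cat > h.py <<'E'
import numpy as np, cv2
from workcell import robot, viewer, outline_of
def snap(n,f):
    s=viewer.snapshot(n); cv2.imwrite('pics/'+f,s['img'][:,:,::-1]); return s
def px2w(s,u,v,z):
    f=200/np.tan(np.radians(s['fovy'])/2); T=np.array(s['cam_to_world'])
    d=T[:3,:3]@np.array([(u-s['cx'])/f,-(v-s['cy'])/f,-1]); o=T[:3,3]
    return o+d*(z-o[2])/d[2]
def w2px(s,p):
    f=200/np.tan(np.radians(s['fovy'])/2); T=np.array(s['cam_to_world'])
    c=T[:3,:3].T@(np.array(p)-T[:3,3]); return s['cx']+f*c[0]/-c[2], s['cy']-f*c[1]/-c[2]
E
python3 - <<'E'
from h import *
for n in ('scene','top'):
    s=snap(n,n+'1.png'); print(n,s['fovy'],s['cx'],s['cy'],np.round(s['cam_to_world'],3).tolist(), [k for k in s])
    for l in ('cabinet','left_press','right_press','pink_ball_center','cup','canister','marble_rack','jacks_dish'):
        for r in outline_of(s,l)[:3]: print(l,round(r['p'],2),np.round(r['point']),r['pixels'].sum())
print(robot.tcp_to_tips, robot.get_obs())
E
```

```text
scene 48.736198690277156 319.4484619358904 196.7926500993817 [[0.019, -0.611, 0.792, 1.34], [1.0, 0.008, -0.017, -0.032], [0.004, 0.792, 0.611, 0.679], [0.0, 0.0, 0.0, 1.0]] ['img', 'fovy', 'cx', 'cy', 'cam_to_world', 'shot']
cabinet 0.66 [353. 245.] 13792
cabinet 0.25 [497. 249.] 1345
left_press 0.82 [381. 198.] 277
canister 0.94 [397. 186.] 564
canister 0.89 [296. 167.] 831
canister 0.81 [348. 170.] 855
jacks_dish 0.82 [156. 251.] 937
top 57.216236603829785 319.5694717893711 207.5134770626281 [[0.021, 0.995, -0.101, 0.462], [-1.0, 0.021, 0.005, 0.0], [0.007, 0.101, 0.995, 0.961], [0.0, 0.0, 0.0, 1.0]] ['img', 'fovy', 'cx', 'cy', 'cam_to_world', 'shot']
cabinet 0.87 [300. 156.] 8522
left_press 0.64 [272. 184.] 652
right_press 0.8 [334. 178.] 678
canister 0.8 [242. 234.] 663
canister 0.74 [317. 233.] 625
canister 0.62 [342. 280.] 682
marble_rack 0.66 [178. 166.] 993
0.025 {'clock': 0.9, 'q': array([-7.44546747e+01,  1.75760460e+01,  8.63080653e+01, -5.64762049e-04,
        7.61119511e+01, -4.21195655e+00]), 'dq': array([-0.03241442,  0.03334013, -0.02418665,  0.0185448 , -0.06420368,
       -0.01395067]), 'effort': array([ 1.40170346e-04, -4.57456219e+01, -2.52338451e+01, -3.78775776e-04,
        4.51397518e-04, -3.26445456e-05]), 'eef_pos': array([ 0.19434418, -0.54118589,  0.25634308]), 'eef_rot': array([1.79996113e+02, 8.35976670e-04, 1.97574174e+01]), 'wrist_force': array([ 1.08432376, -0.11860683, -0.2415071 ]), 'torque': array([0.00417158, 0.03331746, 0.01255916]), 'grip_force': 0.0, 'grip_width': 0.08541573831864735}
```

View pics/scene1.png

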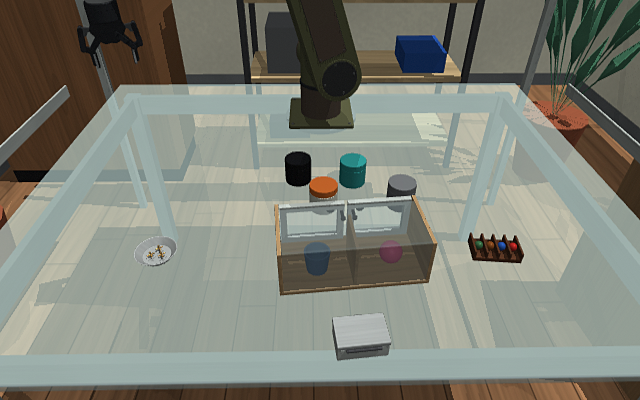

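View pics/top1.png

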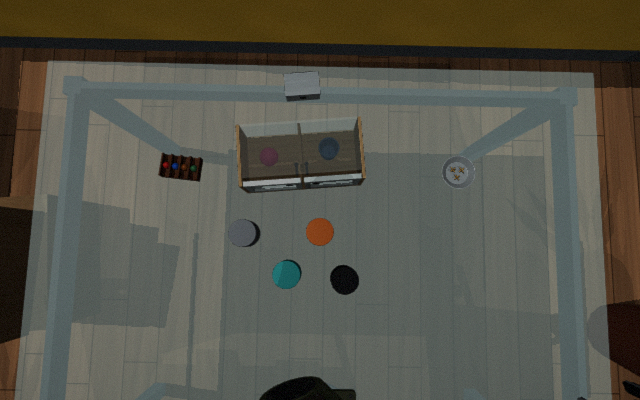

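The pink ball (scene 390,252; top 269,156) is in the left (+y) compartment. There are four canister shapes in the top view: grey (243,233), orange (319,232), teal (286,274) and black (344,279). Only the one at (319,232) has the orange cap, so I'll confirm it in an enlarged crop.

```bash
python3 - <<'E'
from h import *
s=viewer.snapshot('top')
im=s['img'][100:310,140:400,::-1]
cv2.imwrite('pics/crop1.png',cv2.resize(im,None,fx=3,fy=2.85,interpolation=cv2.INTER_CUBIC)[:600,:780])
print('canisters')
hsv=cv2.cvtColor(s['img'],cv2.COLOR_RGB2HSV)
m=((hsv[...,0]>5)&(hsv[...,0]<18)&(hsv[...,1]>200)&(hsv[...,2]>120)).astype(np.uint8); m[:200]=0;m[262:]=0
print('orange',m.sum(),[ (c:=cv2.minEnclosingCircle(max(cv2.findContours(m,0,2)[0],key=cv2.contourArea)))])
print(px2w(s,*c[0],.068), 'r', c[1])
for n,p in dict(grey=(243,233),teal=(286,274),black=(344,280)).items(): print(n,px2w(s,*p,.068))
print('dish',px2w(s,459,172,.018),'rack',px2w(s,181,167,.02))
for p in ((237,124),(359,118),(242,192),(364,184)): print(p,px2w(s,*p,.11))
sc=viewer.snapshot('scene')
im=sc['img'][130:300,220:460,::-1]
cv2.imwrite('pics/crop2.png',cv2.resize(im,None,fx=3.3,fy=3.3,interpolation=cv2.INTER_CUBIC))
E
```

```text
canisters
orange 478 [((319.5, 231.5), 12.980854988098145)]
[ 0.49330932 -0.00505965  0.068     ] r 12.980854988098145
grey [0.48577452 0.18053314 0.068     ]
teal [0.38968929 0.07328906 0.068     ]
black [ 0.37829177 -0.06629146  0.068     ]
dish [ 0.65821554 -0.36716285  0.018     ] rack [0.65498363 0.35844606 0.02      ]
(237, 124) [0.74353629 0.19714994 0.11      ]
(359, 118) [ 0.76501134 -0.09370906  0.11      ]
(242, 192) [0.58026229 0.17837762 0.11      ]
(364, 184) [ 0.60544656 -0.10705506  0.11      ]
```

View pics/crop1.png

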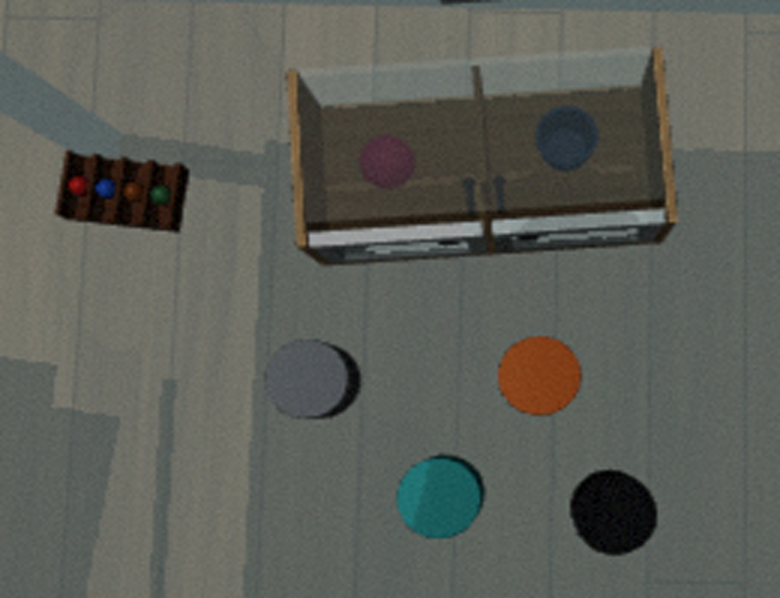

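View pics/crop2.png

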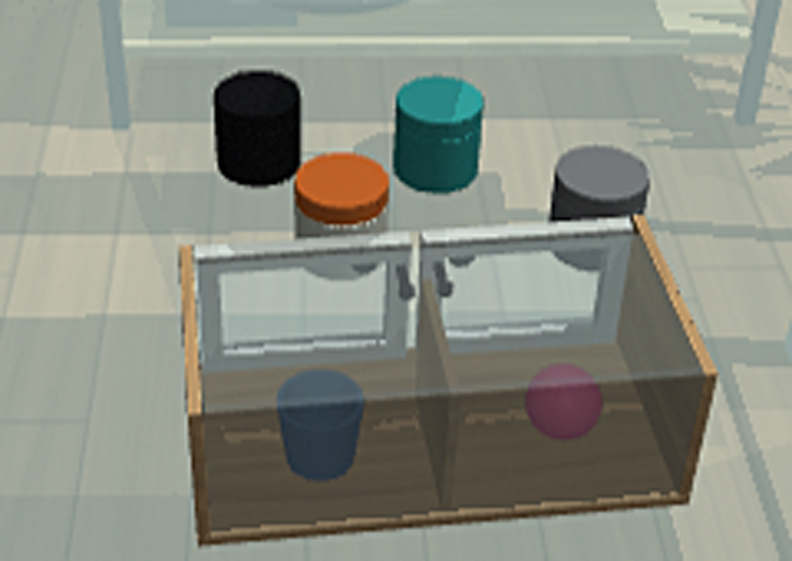

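```bash
python3 - <<'E'
from h import *
from scipy.optimize import least_squares
t=viewer.snapshot('top'); s=viewer.snapshot('scene')
T=lambda u,v:(140+u/3,100+v/2.857); S=lambda u,v:(220+u/3.3,130+v/3.3)
obs=[(t,(.075,.15,.11),T(289,71)),(t,(.075,-.15,.11),T(663,48)),(t,(-.075,.15,.11),T(297,248)),(t,(-.075,-.15,.11),T(675,222)),
(s,(.075,-.15,.11),S(190,412)),(s,(.075,.15,.11),S(716,375)),(s,(-.075,-.15,.11),S(181,247)),(s,(-.075,.15,.11),S(643,217)),(s,(.075,-.15,0),S(200,545)),(s,(.075,.15,0),S(690,501))]
def W(p,q):
    x,y,a=p; c,n=np.cos(a),np.sin(a); return (x+c*q[0]-n*q[1],y+n*q[0]+c*q[1],q[2])
f=lambda p:np.concatenate([np.subtract(w2px(k,W(p,q)),o) for k,q,o in obs])
r=least_squares(f,[.67,.03,0],loss='soft_l1'); p=r.x
print(p,np.degrees(p[2])); print(np.round(f(p).reshape(-1,2),1).tolist())
print('lpress',W(p,(-.075,.032,.085)),'rpress',W(p,(-.075,-.032,.085)))
print('goal line',W(p,(-.18,-.20,0)))
c,n=np.cos(p[2]),np.sin(p[2])
for nm,q in dict(orange=(.4933,-.005),black=(.378,-.066)).items():
    d=np.subtract(q,p[:2]); print(nm,c*d[0]+n*d[1],-n*d[0]+c*d[1])
for k,o in ((t,'left_press'),(t,'right_press')):
    for l in outline_of(k,o)[:1]: print(o,l['point'],w2px(k,W(p,(-.075,.032 if 'l' == o[0] else -.032,.085))))
# canister bearing from the scene view
m=cv2.cvtColor(s['img'],cv2.COLOR_RGB2HSV); m=((m[...,0]>5)&(m[...,0]<18)&(m[...,1]>180)&(m[...,2]>120)).astype(np.uint8); m[:170]=0;m[200:]=0;m[:,:300]=0;m[:,345:]=0
x,y,w,h=cv2.boundingRect(m); print(x,y,w,h,px2w(s,x+w/2,y+9,.068))
E
```

```text
[0.682683   0.04635762 0.093986  ] 5.385001271550062
[[-1.7, -0.8], [-1.0, -1.4], [-1.1, -0.7], [0.3, -0.7], [-1.0, -0.3], [0.8, -1.5], [-0.9, -1.7], [0.2, -2.1], [-0.9, -0.5], [-0.5, 0.0]]
lpress (np.float64(0.6050108780910959), np.float64(0.07117781671727558), 0.085) rpress (np.float64(0.6110171305505128), np.float64(0.007460276499579255), 0.085)
goal line (np.float64(0.5222469538368244), np.float64(-0.16965227451310458), 0)
orange -0.19336696197710496 -0.033357802564078595
black -0.3138828024009303 -0.08326794388765199
left_press [271.8, 183.6] (np.float64(288.9523381245459), np.float64(184.2832405537845))
right_press [330.9, 179.1] (np.float64(315.3807027849621), np.float64(182.39792573882434))
310 177 28 16 [ 0.506293   -0.00273332  0.068     ]
```

The crop confirms it: the canister with the orange cap and white body is the one at top (319,232), about (0.497, -0.004) in the world. The cabinet is yawed 5.4°. I'll move above the canister, aligning the jaws with the cabinet's y axis.

Request:
apply_moves([
  {"dx": 15, "dy": 27, "dz": 0, "rz": -0.25},
  {"dx": 15, "dy": 27, "dz": 0, "rz": -0.25},
  {"dx": 15, "dy": 27, "dz": 0, "rz": -0.25},
  {"dx": 15, "dy": 27, "dz": 0, "rz": -0.25},
  {"dx": 15, "dy": 27, "dz": 0, "rz": -0.25},
  {"dx": 15, "dy": 27, "dz": 0, "rz": -0.25},
  {"dx": 15, "dy": 27, "dz": 0, "rz": -0.25},
  {"dx": 15, "dy": 27, "dz": 0, "rz": -0.25},
  {"dx": 15, "dy": 27, "dz": 0, "rz": -0.25},
  {"dx": 15, "dy": 27, "dz": 0, "rz": -0.25},
])

```text
$.targets[0]: bad value
```

Request:
apply_moves([
  {"dx": 15.2, "dy": 26.8, "dz": -6},
  {"dx": 15.2, "dy": 26.8, "dz": -6},
  {"dx": 15.2, "dy": 26.8, "dz": -6},
  {"dx": 15.2, "dy": 26.8, "dz": -6},
  {"dx": 15.2, "dy": 26.8, "dz": -6},
  {"dx": 15.2, "dy": 26.8, "dz": -6},
  {"dx": 15.2, "dy": 26.8, "dz": -6},
  {"dx": 15.2, "dy": 26.8, "dz": -6},
  {"dx": 15.2, "dy": 26.8, "dz": -6},
  {"dx": 15.2, "dy": 26.8, "dz": -6},
])

```text
$.targets[0]: bad value
```

```bash
python3 - <<'E'
from h import *
o=robot.get_obs(); print(o['clock'],o['eef_pos'],o['eef_rot'])
s=snap('wrist','w1.png'); print(s['fovy'],s['cx'],s['cy'])
Tt=np.array(s['tool_from_camera']); f=200/np.tan(np.radians(s['fovy'])/2)
print(np.round(Tt,3).tolist())
from scipy.spatial.transform import Rotation as R
Rw=R.from_euler('xyz',o['eef_rot'],degrees=True).as_matrix()
def fish(u,v,z):
    d=np.array([u-s['cx'],v-s['cy']]); r=np.hypot(*d); th=r/f
    c=np.array([np.sin(th)*d[0]/r,-np.sin(th)*d[1]/r,-np.cos(th)])
    w=Rw@Tt[:3,:3]@c; p=o['eef_pos']+Rw@Tt[:3,3]; return p+w*(z-p[2])/w[2]
m=cv2.cvtColor(s['img'],cv2.COLOR_RGB2HSV); m=((m[...,0]>5)&(m[...,0]<18)&(m[...,1]>200)&(m[...,2]>90)).astype(np.uint8)
cs=sorted(cv2.findContours(m,0,1)[0],key=cv2.contourArea)[-1]
P=np.array([fish(*q[0],.068)[:2] for q in cs]); 
print(len(P),cv2.boundingRect(cs),P.min(0),P.max(0),cv2.minEnclosingCircle(P.astype(np.float32)))
E
```

```text
1.2 [ 0.19432787 -0.54116338  0.25629353] [-1.79997205e+02  2.76672975e-03  1.97565142e+01]
65.70646984690485 319.8526023655999 201.5492843229654
[[0.002, 0.954, 0.299, 0.077], [1.0, -0.002, -0.0, -0.0], [0.0, 0.299, -0.954, -0.118], [0.0, 0.0, 0.0, 1.0]]Traceback (most recent call last):
  File "<stdin>", line 13, in <module>
IndexError: list index out of range
```

View pics/w1.png

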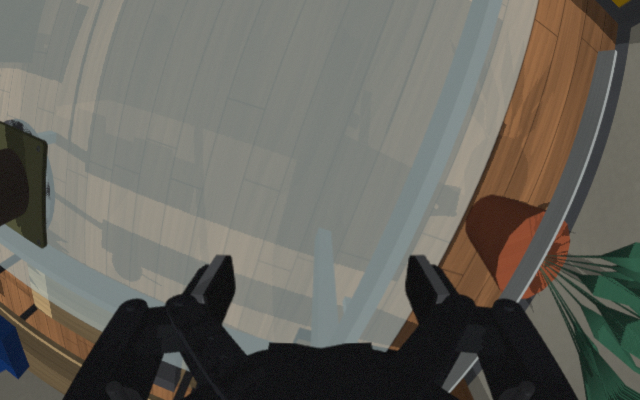

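The move was refused and the arm hasn't moved; the wrist picture shows only the shelf. A row may need every field, or values within a limit.

Request:
apply_moves([
  {"dx": 2, "dy": 3.5, "dz": 0, "rx": 0, "ry": 0, "rz": -0.1, "jaw": 0},
])

```text
clock: 1.33
eef_pos: [0.2126, -0.5121, 0.2564]
eef_rot: [179.6, 0.1, 13.8]
wrist_force: [0.5, -0.4, 0.3]
grip_width: 0.085
grip_force: 0.0
```

Request:
apply_moves([
  {"dx": 14, "dy": 25, "dz": 0, "rx": 0, "ry": 0, "rz": -0.15, "jaw": 0},
  {"dx": 14, "dy": 25, "dz": 0, "rx": 0, "ry": 0, "rz": -0.15, "jaw": 0},
  {"dx": 14, "dy": 25, "dz": 0, "rx": 0, "ry": 0, "rz": -0.15, "jaw": 0},
  {"dx": 14, "dy": 25, "dz": 0, "rx": 0, "ry": 0, "rz": -0.15, "jaw": 0},
  {"dx": 14, "dy": 25, "dz": 0, "rx": 0, "ry": 0, "rz": -0.15, "jaw": 0},
  {"dx": 14, "dy": 25, "dz": 0, "rx": 0, "ry": 0, "rz": -0.15, "jaw": 0},
  {"dx": 14, "dy": 25, "dz": 0, "rx": 0, "ry": 0, "rz": -0.15, "jaw": 0},
  {"dx": 14, "dy": 25, "dz": 0, "rx": 0, "ry": 0, "rz": -0.15, "jaw": 0},
  {"dx": 14, "dy": 25, "dz": 0, "rx": 0, "ry": 0, "rz": -0.15, "jaw": 0},
  {"dx": 14, "dy": 25, "dz": 0, "rx": 0, "ry": 0, "rz": -0.15, "jaw": 0},
])

```text
clock: 2.17
eef_pos: [0.3545, -0.2564, 0.2565]
eef_rot: [179.9, -0.0, 5.5]
wrist_force: [0.7, -0.4, 0.3]
grip_width: 0.0856
grip_force: 0.0
```

Request:
apply_moves([
  {"dx": 14.2, "dy": 25.2, "dz": -5, "rx": 0, "ry": 0, "rz": 0, "jaw": 0},
  {"dx": 14.2, "dy": 25.2, "dz": -5, "rx": 0, "ry": 0, "rz": 0, "jaw": 0},
  {"dx": 14.2, "dy": 25.2, "dz": -5, "rx": 0, "ry": 0, "rz": 0, "jaw": 0},
  {"dx": 14.2, "dy": 25.2, "dz": -5, "rx": 0, "ry": 0, "rz": 0, "jaw": 0},
  {"dx": 14.2, "dy": 25.2, "dz": -5, "rx": 0, "ry": 0, "rz": 0, "jaw": 0},
  {"dx": 14.2, "dy": 25.2, "dz": -5, "rx": 0, "ry": 0, "rz": 0, "jaw": 0},
  {"dx": 14.2, "dy": 25.2, "dz": -5, "rx": 0, "ry": 0, "rz": 0, "jaw": 0},
  {"dx": 14.2, "dy": 25.2, "dz": -5, "rx": 0, "ry": 0, "rz": 0, "jaw": 0},
  {"dx": 14.2, "dy": 25.2, "dz": -5, "rx": 0, "ry": 0, "rz": 0, "jaw": 0},
  {"dx": 14.2, "dy": 25.2, "dz": -5, "rx": 0, "ry": 0, "rz": 0, "jaw": 0},
])

```text
clock: 3.0
eef_pos: [0.4963, -0.0056, 0.2059]
eef_rot: [180.0, 0.1, 5.4]
wrist_force: [-0.8, -0.8, -0.1]
grip_width: 0.0852
grip_force: 0.0
```

```bash
cat > wr.py <<'E'
from h import *
from scipy.spatial.transform import Rotation as R
def wrist(name):
    o=robot.get_obs(); s=snap('wrist',name)
    Tt=np.array(s['tool_from_camera']); f=200/np.tan(np.radians(s['fovy'])/2)
    Rw=R.from_euler('xyz',o['eef_rot'],degrees=True).as_matrix()
    def ray(u,v):
        d=np.array([u-s['cx'],v-s['cy']]); r=np.hypot(*d)+1e-9; th=r/f
        c=np.array([np.sin(th)*d[0]/r,-np.sin(th)*d[1]/r,-np.cos(th)])
        return o['eef_pos']+Rw@Tt[:3,3], Rw@Tt[:3,:3]@c
    def at(u,v,z):
        p,w=ray(u,v); return p+w*(z-p[2])/w[2]
    return o,s,at
E
python3 - <<'E'
from wr import *
o,s,at=wrist('w2.png'); print(o['clock'],o['eef_pos'],o['eef_rot'])
for l in ('left_press','right_press'):
    for r in outline_of(s,l)[:1]: print(l,r['p'],r['point'],at(*r['point'],.085))
m=cv2.cvtColor(s['img'],cv2.COLOR_RGB2HSV); m=((m[...,0]>4)&(m[...,0]<18)&(m[...,1]>180)&(m[...,2]>90)).astype(np.uint8)
cs=sorted(cv2.findContours(m,0,1)[0],key=cv2.contourArea)[-1]
P=np.array([at(*q[0],.068)[:2] for q in cs])
print(cv2.boundingRect(cs),cv2.minEnclosingCircle(P.astype(np.float32)))
E
```

```text
3.0 [ 0.4962749  -0.00564292  0.20594932] [1.79957329e+02 7.34078781e-02 5.38905970e+00]
left_press 0.73 [198.8, 62.5] [0.60380066 0.10128384 0.085     ]
right_press 0.88 [363.6, 53.3] [ 0.61846509 -0.02699051  0.085     ]
(280, 161, 76, 74) ((0.4950273633003235, -0.003203499363735318), 0.0337454192340374)
```

View pics/w2.png

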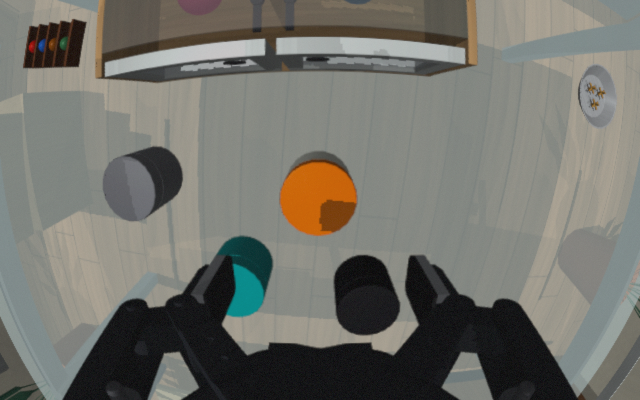

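The orange canister's centre measures (0.495, -0.003) with radius 0.034, which matches the given size. It sits at wrist (318,197), between the fingers. The doors' dark pads show at (235,62) and (317,58). I'll descend, then close the jaws on the canister so I can slide it.

Request:
apply_moves([
  {"dx": -0.1, "dy": 0.1, "dz": -4, "rx": 0, "ry": 0, "rz": 0, "jaw": 0},
  {"dx": -0.1, "dy": 0.1, "dz": -8, "rx": 0, "ry": 0, "rz": 0, "jaw": 0},
  {"dx": -0.1, "dy": 0.1, "dz": -11, "rx": 0, "ry": 0, "rz": 0, "jaw": 0},
  {"dx": -0.1, "dy": 0.1, "dz": -14, "rx": 0, "ry": 0, "rz": 0, "jaw": 0},
  {"dx": -0.1, "dy": 0.1, "dz": -16, "rx": 0, "ry": 0, "rz": 0, "jaw": 0},
  {"dx": -0.1, "dy": 0.1, "dz": -16.7, "rx": 0, "ry": 0, "rz": 0, "jaw": 0},
  {"dx": -0.1, "dy": 0.1, "dz": -16.7, "rx": 0, "ry": 0, "rz": 0, "jaw": 0},
  {"dx": -0.1, "dy": 0.1, "dz": -16.7, "rx": 0, "ry": 0, "rz": 0, "jaw": 0.12},
  {"dx": -0.1, "dy": 0.1, "dz": -16.7, "rx": 0, "ry": 0, "rz": 0, "jaw": 0.2},
  {"dx": -0.1, "dy": 0.1, "dz": -16.7, "rx": 0, "ry": 0, "rz": 0, "jaw": 0.3},
])

```text
clock: 3.98
eef_pos: [0.4967, -0.0037, 0.0412]
eef_rot: [179.9, -0.2, 5.4]
wrist_force: [-0.8, -0.9, 2.3]
grip_width: 0.067
grip_force: 67.0
```

Request:
apply_moves([
  {"dx": 0, "dy": 0, "dz": 0, "rx": 0, "ry": 0, "rz": 0, "jaw": 0.3},
  {"dx": 0, "dy": 0, "dz": 0, "rx": 0, "ry": 0, "rz": 0, "jaw": 0.3},
  {"dx": 0, "dy": 0, "dz": 0, "rx": 0, "ry": 0, "rz": 0, "jaw": 0.3},
])

```text
clock: 4.23
eef_pos: [0.4966, -0.0036, 0.0412]
eef_rot: [179.9, -0.2, 5.5]
wrist_force: [-1.0, -2.4, 7.5]
grip_width: 0.0665
grip_force: 67.5
```

The canister is gripped (67 mm) and standing on the shelf. Now I'll slide it to the right along the cabinet front.

Request:
apply_moves([
  {"dx": 0.1, "dy": -1, "dz": 0, "rx": 0, "ry": 0, "rz": 0, "jaw": 0.3},
  {"dx": 0.3, "dy": -3, "dz": 0, "rx": 0, "ry": 0, "rz": 0, "jaw": 0.3},
  {"dx": 0.5, "dy": -5.2, "dz": 0, "rx": 0, "ry": 0, "rz": 0, "jaw": 0.3},
  {"dx": 0.7, "dy": -7.5, "dz": 0, "rx": 0, "ry": 0, "rz": 0, "jaw": 0.3},
  {"dx": 0.9, "dy": -10, "dz": 0, "rx": 0, "ry": 0, "rz": 0, "jaw": 0.3},
  {"dx": 1.2, "dy": -12.5, "dz": 0, "rx": 0, "ry": 0, "rz": 0, "jaw": 0.3},
  {"dx": 1.4, "dy": -15, "dz": 0, "rx": 0, "ry": 0, "rz": 0, "jaw": 0.3},
  {"dx": 1.6, "dy": -17, "dz": 0, "rx": 0, "ry": 0, "rz": 0, "jaw": 0.3},
  {"dx": 1.8, "dy": -18.5, "dz": 0, "rx": 0, "ry": 0, "rz": 0, "jaw": 0.3},
  {"dx": 1.8, "dy": -18.5, "dz": 0, "rx": 0, "ry": 0, "rz": 0, "jaw": 0.3},
])

```text
clock: 5.07
eef_pos: [0.5154, -0.1915, 0.0412]
eef_rot: [179.8, -0.2, 5.3]
wrist_force: [-0.1, -4.9, 5.8]
grip_width: 0.0667
grip_force: 67.8
```

Request:
apply_moves([
  {"dx": 0, "dy": 0, "dz": 0, "rx": 0, "ry": 0, "rz": 0, "jaw": 0.3},
  {"dx": 0, "dy": 0, "dz": 0, "rx": 0, "ry": 0, "rz": 0, "jaw": 0.2},
  {"dx": 0, "dy": 0, "dz": 0, "rx": 0, "ry": 0, "rz": 0, "jaw": 0.1},
  {"dx": 0, "dy": 0, "dz": 0, "rx": 0, "ry": 0, "rz": 0, "jaw": 0},
  {"dx": 0, "dy": 0, "dz": 0, "rx": 0, "ry": 0, "rz": 0, "jaw": 0},
  {"dx": 0, "dy": 0, "dz": 0, "rx": 0, "ry": 0, "rz": 0, "jaw": 0},
  {"dx": 0, "dy": 0, "dz": 0, "rx": 0, "ry": 0, "rz": 0, "jaw": 0},
  {"dx": 0, "dy": 0, "dz": 0, "rx": 0, "ry": 0, "rz": 0, "jaw": 0},
])

```text
clock: 5.73
eef_pos: [0.5132, -0.1878, 0.0392]
eef_rot: [-180.0, 0.0, 5.5]
wrist_force: [0.1, 1.0, 0.0]
grip_width: 0.0854
grip_force: 0.0
```

Request:
apply_moves([
  {"dx": 0, "dy": 0, "dz": 2, "rx": 0, "ry": 0, "rz": 0, "jaw": 0},
  {"dx": 0, "dy": 0, "dz": 5, "rx": 0, "ry": 0, "rz": 0, "jaw": 0},
  {"dx": 0, "dy": 0, "dz": 9, "rx": 0, "ry": 0, "rz": 0, "jaw": 0},
  {"dx": 0, "dy": 0, "dz": 13, "rx": 0, "ry": 0, "rz": 0, "jaw": 0},
  {"dx": 0, "dy": 0, "dz": 17, "rx": 0, "ry": 0, "rz": 0, "jaw": 0},
  {"dx": 0, "dy": 3, "dz": 17, "rx": 0, "ry": 0, "rz": 0, "jaw": 1},
  {"dx": 0, "dy": 7, "dz": 17, "rx": 0, "ry": 0, "rz": 0, "jaw": 1},
  {"dx": 0, "dy": 11, "dz": 17, "rx": 0, "ry": 0, "rz": 0, "jaw": 1},
  {"dx": 0, "dy": 15, "dz": 17, "rx": 0, "ry": 0, "rz": 0, "jaw": 1},
  {"dx": 0, "dy": 19, "dz": 17, "rx": 0, "ry": 0, "rz": 0, "jaw": 1},
])

```text
clock: 6.57
eef_pos: [0.5128, 0.0034, 0.2094]
eef_rot: [-180.0, -0.0, 5.4]
wrist_force: [1.3, -0.1, 0.4]
grip_width: 0.0255
grip_force: 0.0
```

Request:
apply_moves([
  {"dx": 0, "dy": 4, "dz": 0, "rx": 0, "ry": 0, "rz": 0, "jaw": 1},
  {"dx": 0, "dy": 6, "dz": 0, "rx": 0, "ry": 0, "rz": 0, "jaw": 1},
  {"dx": 0, "dy": 6, "dz": 0, "rx": 0, "ry": 0, "rz": 0, "jaw": 1},
  {"dx": 0, "dy": 6, "dz": 0, "rx": 0, "ry": 0, "rz": 0, "jaw": 1},
])

```text
clock: 6.9
eef_pos: [0.513, 0.0629, 0.2091]
eef_rot: [180.0, 0.0, 5.6]
wrist_force: [-0.2, 0.4, 0.4]
grip_width: -0.0002
grip_force: 0.0
```

```bash
python3 - <<'E'
from wr import *
o,s,at=wrist('w3.png'); print(o['clock'],o['eef_pos'],o['eef_rot'])
p=(.682683,.04635762,.093986); c,n=np.cos(p[2]),np.sin(p[2])
m=cv2.cvtColor(s['img'],cv2.COLOR_RGB2HSV); m=((m[...,0]>4)&(m[...,0]<18)&(m[...,1]>180)&(m[...,2]>90)).astype(np.uint8)
cs=sorted(cv2.findContours(m,0,1)[0],key=cv2.contourArea)[-1]
P=np.array([at(*q[0],.068)[:2] for q in cs]); C=cv2.minEnclosingCircle(P.astype(np.float32))
d=np.subtract(C[0],p[:2]); print(cv2.boundingRect(cs),C,'cab',c*d[0]+n*d[1],-n*d[0]+c*d[1])
print('pred lpress',.682683-c*.075-n*.032, .04636-n*.075+c*.032)
cv2.imwrite('pics/w3c.png',cv2.resize(s['img'][0:200,140:460,::-1],None,fx=2.5,fy=2.5))
np.save('pose.npy',np.r_[o['eef_pos'],o['eef_rot']])
E
```

```text
6.9 [0.5129582  0.06290879 0.20913799] [1.79976649e+02 2.75220141e-02 5.61803180e+00]
(524, 188, 43, 59) ((0.5165719389915466, -0.1830848902463913), 0.03913985565304756) cab -0.18691059092200238 -0.2128407411627468
pred lpress 0.6050108813875607 0.07118019319536295
```

View pics/w3c.png

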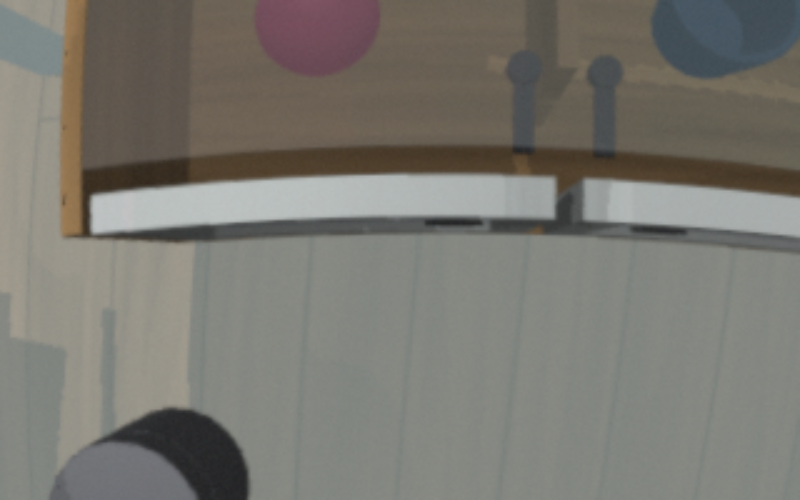

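The canister now stands at cabinet y = -0.213, upright. The left door's dark pad, at crop (453,222), lies straight ahead of the tool, at world y of about 0.071, which matches the prediction. The jaws are shut, so I'll descend to a standoff before the pad.

Request:
apply_moves([
  {"dx": 1.5, "dy": 0.1, "dz": -3, "rx": 0, "ry": 0, "rz": 0, "jaw": 1},
  {"dx": 3, "dy": 0.2, "dz": -6, "rx": 0, "ry": 0, "rz": 0, "jaw": 1},
  {"dx": 4.5, "dy": 0.3, "dz": -9, "rx": 0, "ry": 0, "rz": 0, "jaw": 1},
  {"dx": 5.1, "dy": 0.4, "dz": -11, "rx": 0, "ry": 0, "rz": 0, "jaw": 1},
  {"dx": 5.1, "dy": 0.4, "dz": -11.4, "rx": 0, "ry": 0, "rz": 0, "jaw": 1},
  {"dx": 5.1, "dy": 0.4, "dz": -11.4, "rx": 0, "ry": 0, "rz": 0, "jaw": 1},
  {"dx": 5.1, "dy": 0.4, "dz": -11.4, "rx": 0, "ry": 0, "rz": 0, "jaw": 1},
])

```text
clock: 7.53
eef_pos: [0.5641, 0.0647, 0.0957]
eef_rot: [180.0, 0.0, 5.4]
wrist_force: [-0.0, 0.1, -0.2]
grip_width: -0.0001
grip_force: 0.0
```

Request:
apply_moves([
  {"dx": 0.5, "dy": 0.05, "dz": 0, "rx": 0, "ry": 0, "rz": 0, "jaw": 1},
  {"dx": 1, "dy": 0.1, "dz": 0, "rx": 0, "ry": 0, "rz": 0, "jaw": 1},
  {"dx": 1.5, "dy": 0.15, "dz": 0, "rx": 0, "ry": 0, "rz": 0, "jaw": 1},
  {"dx": 2, "dy": 0.2, "dz": 0, "rx": 0, "ry": 0, "rz": 0, "jaw": 1},
  {"dx": 2.2, "dy": 0.2, "dz": 0, "rx": 0, "ry": 0, "rz": 0, "jaw": 1},
  {"dx": 2.2, "dy": 0.2, "dz": 0, "rx": 0, "ry": 0, "rz": 0, "jaw": 1},
  {"dx": 2.2, "dy": 0.2, "dz": 0, "rx": 0, "ry": 0, "rz": 0, "jaw": 1},
])

```text
clock: 8.12
eef_pos: [0.5864, 0.0679, 0.0954]
eef_rot: [180.0, 0.0, 5.4]
wrist_force: [-1.5, 0.2, 0.5]
grip_width: -0.0002
grip_force: 0.0
```

Request:
apply_moves([
  {"dx": 0.2, "dy": 0, "dz": 0, "rx": 0, "ry": 0, "rz": 0, "jaw": 1},
  {"dx": 0.4, "dy": 0, "dz": 0, "rx": 0, "ry": 0, "rz": 0, "jaw": 1},
  {"dx": 0.6, "dy": 0.1, "dz": 0, "rx": 0, "ry": 0, "rz": 0, "jaw": 1},
  {"dx": 0.6, "dy": 0.1, "dz": 0, "rx": 0, "ry": 0, "rz": 0, "jaw": 1},
  {"dx": 0.6, "dy": 0.1, "dz": 0, "rx": 0, "ry": 0, "rz": 0, "jaw": 1},
])

```text
clock: 8.53
eef_pos: [0.5924, 0.0689, 0.0952]
eef_rot: [-180.0, 0.0, 5.4]
wrist_force: [-0.4, -1.1, -0.0]
grip_width: 0.0
grip_force: 0.0
```

Request:
apply_moves([
  {"dx": 0.1, "dy": 0, "dz": 0, "rx": 0, "ry": 0, "rz": 0, "jaw": 1},
  {"dx": 0.2, "dy": 0, "dz": 0, "rx": 0, "ry": 0, "rz": 0, "jaw": 1},
  {"dx": 0.2, "dy": 0, "dz": 0, "rx": 0, "ry": 0, "rz": 0, "jaw": 1},
  {"dx": 0.2, "dy": 0, "dz": 0, "rx": 0, "ry": 0, "rz": 0, "jaw": 1},
])

```text
clock: 8.87
eef_pos: [0.5938, 0.0689, 0.0952]
eef_rot: [-180.0, 0.1, 5.4]
wrist_force: [-1.7, 0.4, -0.7]
grip_width: -0.0002
grip_force: 0.6
```

Request:
apply_moves([
  {"dx": 0.1, "dy": 0, "dz": 0, "rx": 0, "ry": 0, "rz": 0, "jaw": 1},
  {"dx": 0.2, "dy": 0, "dz": 0, "rx": 0, "ry": 0, "rz": 0, "jaw": 1},
  {"dx": 0.2, "dy": 0, "dz": 0, "rx": 0, "ry": 0, "rz": 0, "jaw": 1},
  {"dx": 0.2, "dy": 0, "dz": 0, "rx": 0, "ry": 0, "rz": 0, "jaw": 1},
])

```text
clock: 9.2
eef_pos: [0.5956, 0.0689, 0.0952]
eef_rot: [-180.0, 0.1, 5.4]
wrist_force: [-3.5, 1.1, 1.3]
grip_width: -0.0002
grip_force: 1.7
```

Request:
apply_moves([
  {"dx": 0.1, "dy": 0, "dz": 0, "rx": 0, "ry": 0, "rz": 0, "jaw": 1},
  {"dx": 0.2, "dy": 0, "dz": 0, "rx": 0, "ry": 0, "rz": 0, "jaw": 1},
  {"dx": 0.2, "dy": 0, "dz": 0, "rx": 0, "ry": 0, "rz": 0, "jaw": 1},
  {"dx": 0.2, "dy": 0, "dz": 0, "rx": 0, "ry": 0, "rz": 0, "jaw": 1},
])

```text
clock: 9.53
eef_pos: [0.5983, 0.069, 0.0952]
eef_rot: [-180.0, 0.0, 5.4]
wrist_force: [-3.7, 1.8, -0.1]
grip_width: 0.0
grip_force: 1.7
```

Request:
apply_moves([
  {"dx": 0.1, "dy": 0, "dz": 0, "rx": 0, "ry": 0, "rz": 0, "jaw": 1},
  {"dx": 0.1, "dy": 0, "dz": 0, "rx": 0, "ry": 0, "rz": 0, "jaw": 1},
  {"dx": 0.1, "dy": 0, "dz": 0, "rx": 0, "ry": 0, "rz": 0, "jaw": 1},
])

```text
clock: 9.78
eef_pos: [0.5984, 0.069, 0.0951]
eef_rot: [-180.0, 0.1, 5.4]
wrist_force: [-5.0, 1.9, 1.6]
grip_width: 0.0002
grip_force: 2.6
```

The door is pressed to its stop. I'll back off.

Request:
apply_moves([
  {"dx": -2, "dy": -0.2, "dz": 0, "rx": 0, "ry": 0, "rz": 0, "jaw": 1},
  {"dx": -5, "dy": -0.5, "dz": 0, "rx": 0, "ry": 0, "rz": 0, "jaw": 1},
  {"dx": -8, "dy": -0.8, "dz": 0, "rx": 0, "ry": 0, "rz": 0, "jaw": 1},
  {"dx": -10, "dy": -1, "dz": 2, "rx": 0, "ry": 0, "rz": 0, "jaw": 1},
  {"dx": -10, "dy": -1, "dz": 6, "rx": 0, "ry": 0, "rz": 0, "jaw": 1},
  {"dx": -10, "dy": -1, "dz": 10, "rx": 0, "ry": 0, "rz": 0, "jaw": 1},
  {"dx": -10, "dy": -1, "dz": 13, "rx": 0, "ry": 0, "rz": 0, "jaw": 1},
  {"dx": -10, "dy": -1, "dz": 13, "rx": 0, "ry": 0, "rz": 0, "jaw": 1},
  {"dx": -10, "dy": -1, "dz": 13, "rx": 0, "ry": 0, "rz": 0, "jaw": 1},
  {"dx": -10, "dy": -1, "dz": 13, "rx": 0, "ry": 0, "rz": 0, "jaw": 1},
])

```text
clock: 10.62
eef_pos: [0.5001, 0.0586, 0.2254]
eef_rot: [180.0, -0.1, 5.4]
wrist_force: [0.1, -0.7, 0.0]
grip_width: 0.0
grip_force: 0.0
```

```bash
python3 - <<'E'
from h import *
s=snap('scene','s2.png'); cv2.imwrite('pics/s2c.png',cv2.resize(s['img'][130:300,200:460,::-1],None,fx=3,fy=3))
print(robot.get_obs()['clock'],robot.get_obs()['wrist_force'])
E
```

```text
10.6667 [-0.49296882 -0.13630259 -1.00103868]
```

View pics/s2c.png

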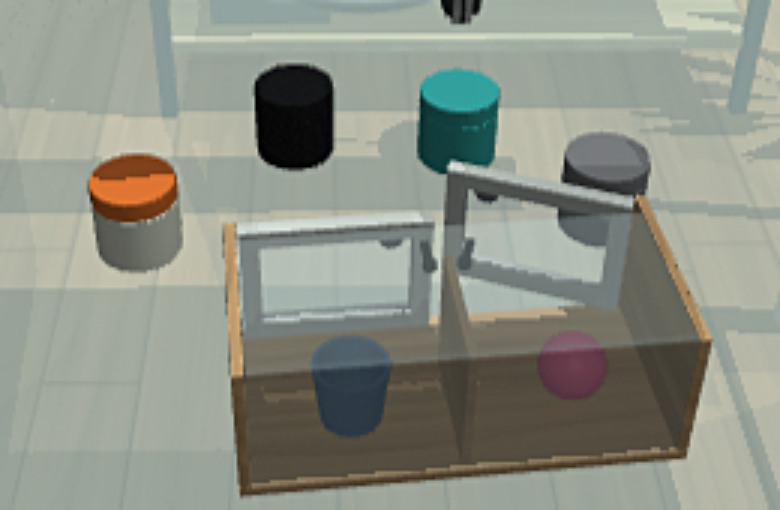

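The left door, before the pink ball at crop (572,365), is ajar, with its free edge at (455,168). The right door is shut. The canister stands upright outside the cabinet's width at (135,210), and the arm is clear of everything.

```bash
python3 -c "
from workcell import robot
print(robot.finish_job())"
```

```text
the job is handed in; nothing more can be done
None
```

The job is handed in, with no verdict returned: the orange-capped canister was slid right to about 213 mm from the cabinet's middle and stands upright, the left door before the pink ball sprang ajar, and the right door stayed shut.

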